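Set out a Michelson interferometer

ROBOT

A 6-joint arm with a two-finger parallel gripper is mounted at the origin on the work surface. World frame = base frame: x ahead of the robot, y to its left, z up, the work surface at z = 0. Lengths are in m, angles in rad, forces in N, time in s.
With the tool pointing down it reaches from about 0.3 to 0.875 m from the base axis. Payload 6.4 kg.
Tool frame: the origin (TCP) lies midway between the tips of the shut fingers; the grasp point (between the pads) lies 19 mm behind it; z points along the fingers, y is the line along which they close (so a half turn about z gives the same grasp; the last joint's range is limited). The gripper opens to 85 mm and grips with 20 to 120 N. Pads are 22 mm wide; open, the fingers measure 114 mm over their backs; the gripper's body (76 mm by 85 mm) begins 54 mm behind the grasp point. The pads swing forward as they close: fully open they stand 13 mm farther back than shut.
Start: joints at [1.031, 0.181, 1.607, -0, 1.354, -0.206], TCP at [0.188, 0.543, 0.231] pointing down, gripper open.
Joint ranges: [-2.99, 2.99], [-0.89, 2.07], [0.3, 2.58], [-1.14, 4.28], [0, 2.63], [-3.12, 3.12]. Speed limits (rad/s): [2.57, 2.57, 3.01, 3.14, 3.14, 3.14].

INTERFACE

Orientations are given as a unit quaternion [w, x, y, z].
In Python, from bench import sensors, vision, ctrl gives the robot as it stands.
- The arm moves only by the tool carry_out, never from a script. Its argument "deltas" is text: rows parted by semicolons, each of 7 numbers parted by spaces: the shift along the tool's x, y, z in mm, then the turn, a rotation vector about the tool's x, y, z in rad, then the closure, from 0 (fully open) to 1 (shut). In form: tx ty tz ax ay az claw; .... A call has 1 to 12 rows; each row is the pose to reach, as a shift and turn from the pose commanded when the call began, along the tool's axes at that moment; what a row does not reach only later rows make up. A row lasts 1/8 s, in which the tool goes at most 62.5 mm and 10.7 degrees, less where a joint would pass 70% of its speed; a pose out of reach is approached as far as the arm can. A call with a gripper value outside its range is refused whole. The fingers move at their own pace and stop on an object; the grip force is fixed at half the most. Time passes only in rows, so rows that repeat a pose let the fingers close. It gives the time, the measured TCP pose, the force, the opening and the grip force at its end, in the units of the state.
- sensors.get_obs(): the state, without advancing time (a new reading comes with each control period).
- vision.camera(name): name is "side" or "top"; returns the picture (400x640x3 uint8, blue, green, red); there is no depth.
- vision.camera_model(name): a dict with "K" (3x3 intrinsics, pixels), "extrinsics" (4x4, takes a point from world to camera coordinates). Camera axes: x right, y down, z forward; pixel columns grow to the right and rows downward; lengths in m; the calibration is good to about 2 mm. A picture is of the moment at which its call begins. camera_model takes no time and is no camera call.
- ctrl.hand_in(): hands the job in; it is judged then, once.
The state is a dict: "time_s": time; "q": joint angles; "dq": joint speeds; "joint_efforts": joint torques, N m; "eef_pos": TCP position; "eef_rot": TCP orientation; "wrist_force": force on the tool from outside, world axes, zero at the start; "torque": the same for the moment, N m; "opening": opening from 0.0 (shut) to 1.0 (fully open); "grasp_force": force on a finger pad.
Only numpy, scipy, OpenCV 4.12 (cv2) and the standard library are available. Lean on these libraries where they do the work, as an engineer would, in place of code of your own. Each camera call takes 0.05 s, during which the arm holds its last target. There are 200 camera calls.

TASK

Set out the interferometer round the laser and the camera that are bolted down, with all four optics upright on the table: stand the beam splitter cube where the laser's beam line crosses the camera's line of sight, sides square to both and the line on its lid running from the corner between laser and camera to the opposite corner, and stand the lens square in the beam with its middle 7 cm in front of the laser's window. Put the stage mirror straight beyond the splitter on the laser's line and the plain mirror on the camera's line, on the other side of the splitter from the camera, each squarely facing the splitter with its mirror face 11 cm from the cube's centre, so that the two arms are equal. Leave the iris, the driver and the screw tray where they are and knock nothing over.

Things in the scene. Friction and masses are not known exactly. Their poses are not given: they have to be found in the camera images.
- laser: Laser, bolted down: white box 60 mm wide on a finned riser, 107 mm high, black front with a small round window. Origin on the table below the window (front face); x axis = way the beam leaves, level; z up. It reaches 180 mm behind the origin and 32 mm to either side. The beam, and the middle of every optic, is 80 mm above the table.
- camera: Camera, bolted down: black box 50 x 50 x 58 mm on a post, lens barrel of 40 mm diameter in front, 109 mm high. Origin on the table below the front rim of the lens; x axis = line of sight, level, at right angles to the laser beam, 80 mm above the table; z up. It reaches 102 mm behind the origin and 38 mm to either side.
- splitter: Loose beam splitter: black 40 mm cube, glass port in each side, on a post and a slotted base 50 (x) by 70 (y) mm; about 0.36 kg. Origin under the cube's centre, on the underside; cube at z 60 to 100 mm, grip any two sides. Its lid has one white diagonal line (its half-mirror) from the +x-y corner to the -x+y corner: right when the x axis lies along the beam, either way round.
- lens: Loose lens: 25 mm glass in a black square plate 40 x 40 x 10 mm, on a post and a slotted base 50 (x) by 70 (y) mm, 10 mm thick; about 0.3 kg. Origin under the lens's centre, on the underside; x axis = optical axis, either way round is the same. Plate spans x -5 to 5, y -20 to 20, z 60 to 100 mm: grip its edges, 40 mm wide along y.
- stage_mirror: Loose stage mirror: 25 mm mirror in one black plate 46 x 46 x 10 mm, on a pillar on a low 50 mm square stage with a bright aluminium top and a micrometer behind; about 0.36 kg. Origin on the underside, below the mirror's face; x axis = out of the face. Plate spans x -11 to -1, z 57 to 103 mm: grip its edges, 46 mm along y. Stage x -31 to 19, 24 mm high; micrometer to x -73.
- mirror: Loose plain mirror: 25 mm mirror in a thick mount of two black plates 46 x 46 mm with three steel knobs behind, on a post and a slotted base 50 (x) by 70 (y) mm centred at x -13.5; about 0.36 kg. Origin on the underside's level, below the mirror's face; x axis = out of the face. Plates span x -26 to -1, z 57 to 103 mm: grip their edges, 46 mm along y, at x -13. Knobs to x -44.
- iris: Bystander, stays where it is: loose iris diaphragm, a black ring of 42 mm diameter, 10 mm thick, with a small lever, on a bright steel pillar with a round foot of 56 mm diameter; 101 mm high. Origin centre of the foot's underside, x axis = ring's axis. It stands among the optics.
- driver: Bystander, stays where it is: hex driver lying on the table, grey handle 22 mm thick and 80 mm long towards its -x, thin steel shank towards +x, 190 mm in all. Origin on the table near the front of the handle.
- tray: Bystander, stays where it is: grey open tray 90 (x) by 70 (y) mm, 22 mm high, with screws. Origin centre of its underside.

How it is judged:
By the outcome, as a careful person would: the job done as asked, in the order asked, and still so for the second after the job is handed in, with the robot touching nothing.
It also fails if it takes over 112 s, if anything falls off the work surface, if the arm or the gripper's body presses on something with over 40 N, if the wrist force passes 120 N, or if a joint passes its speed limit or range.

## Working session

There is one attempt and no reset: what is moved stays moved. The work goes in short steps, Python scripts to look and compute and a tool call to move; the robot and the scene stay as the last step left them, time stands still between calls to the robot, and variables do not carry over. Pictures are saved under pics/ and viewed, at most 14 in all, crops included, and the job is handed in when it is done.

Besides the shell and the picture viewer there is one more tool, called after "Emit:" as name(argument=value, ...), one argument or row to a line, values as JSON. carry_out: Moves the arm, as the interface text tells. Its arguments: {"type":"object","properties":{"deltas":{"type":"string"}},"required":["deltas"]}

```bash
mkdir -p pics; ls
python3 - <<'E'
from bench import sensors, vision
import cv2,json
o=sensors.get_obs(); print(o)
for n in("top","side"):
    cv2.imwrite(f"pics/{n}0.png",vision.camera(n)); m=vision.camera_model(n); print(n,m)
E
```

```text
pics
{'time_s': 0.0, 'q': array([ 1.03068776e+00,  1.81558288e-01,  1.60802374e+00, -1.88385636e-05,
        1.35378539e+00, -2.06274820e-01]), 'dq': array([ 0.00056353,  0.00151019, -0.00165688, -0.00077042, -0.00213993,
        0.00103981]), 'joint_efforts': array([-2.21005248e-03, -4.44854379e+01, -3.51340020e+01, -4.56611569e-04,
        8.86746333e-03, -5.34723438e-05]), 'eef_pos': array([0.18809082, 0.54277512, 0.23036685]), 'eef_rot': array([-3.14967187e-04,  1.66140795e-01,  9.86101642e-01, -8.29656997e-04]), 'wrist_force': array([ 0.56852632, -0.11825973,  0.43062265]), 'torque': array([ 0.03630816,  0.01354079, -0.02475966]), 'grasp_force': 0.0, 'opening': 1.0010199983120356}
top {'K': array([[421.09680955,   0.        , 305.89399123],
       [  0.        , 421.09680955, 201.78115469],
       [  0.        ,   0.        ,   1.        ]]), 'extrinsics': array([[-0.01735887, -0.99984364,  0.00337241, -0.00877272],
       [-0.99886454,  0.01719201, -0.04443048,  0.58523376],
       [ 0.04436555, -0.00413984, -0.99900679,  1.22427181],
       [ 0.        ,  0.        ,  0.        ,  1.        ]])}
side {'K': array([[391.08452551,   0.        , 324.54283534],
       [  0.        , 391.08452551, 200.13128441],
       [  0.        ,   0.        ,   1.        ]]), 'extrinsics': array([[ 0.80819365, -0.58891113,  0.00258894, -0.47047274],
       [-0.42133354, -0.5812784 , -0.69612748,  0.25441158],
       [ 0.41146211,  0.561515  , -0.71791353,  0.9696333 ],
       [ 0.        ,  0.        ,  0.        ,  1.        ]])}
```

Run:
```python
import cv2
a=cv2.imread("pics/top0.png")
cv2.imwrite("pics/top0b.png",cv2.resize(a[:, :],(800,500),interpolation=cv2.INTER_CUBIC))
```

```text
(no output)
```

View pics/top0.png

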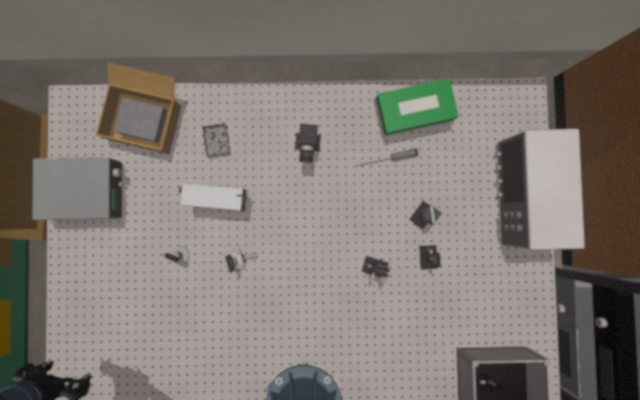

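View pics/side0.png

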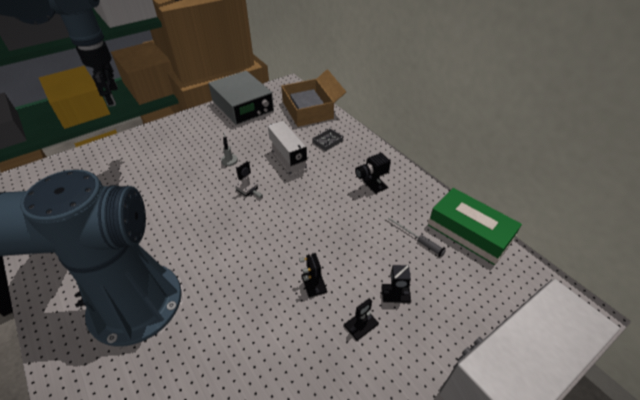

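Run:
```python
import cv2,numpy as np
a=cv2.imread("pics/top0.png")
f=lambda x0,y0,w,h:cv2.resize(a[y0:y0+h,x0:x0+w],None,fx=5,fy=5,interpolation=cv2.INTER_CUBIC)
A=np.vstack([f(355,200,100,90)]) # 500x450
B=f(160,235,60,45) ; C=f(215,235,60,45) # 300x225
im=np.hstack([A,np.vstack([B,C])]); cv2.imwrite("pics/c1.png",im)
cv2.imwrite("pics/c2.png",f(175,115,150,105))
```

```text
(no output)
```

View pics/c1.png

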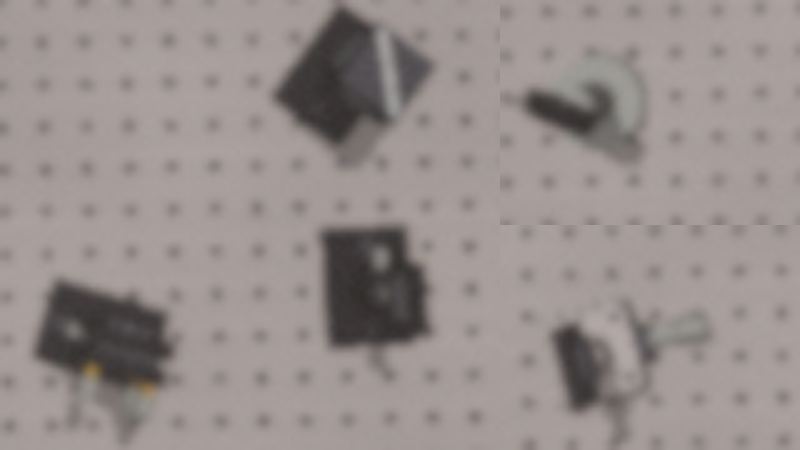

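View pics/c2.png

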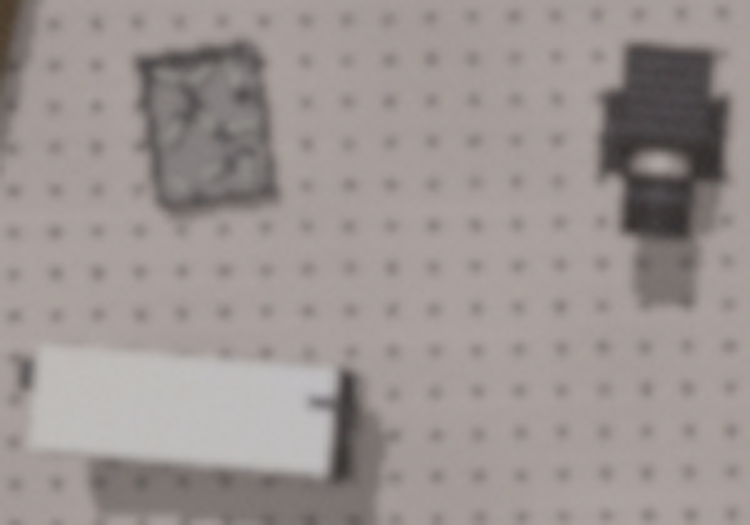

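```bash
cat > h.py <<'E'
import cv2,numpy as np
from bench import sensors,vision
M={n:vision.camera_model(n) for n in("top","side")}
def ray(n,p,z):
    K,E=M[n]["K"],M[n]["extrinsics"];R,t=E[:3,:3],E[:3,3]
    d=R.T@np.linalg.inv(K)@np.array([p[0],p[1],1.]);c=-R.T@t
    return (c+d*(z-c[2])/d[2])
def proj(n,P):
    K,E=M[n]["K"],M[n]["extrinsics"];q=K@(E[:3,:3]@np.array(P)+E[:3,3]);return q[:2]/q[2]
def rect(mask,x0,y0,x1,y1,n=1):
    m=np.zeros_like(mask);m[y0:y1,x0:x1]=mask[y0:y1,x0:x1]
    c=max(cv2.findContours(m,cv2.RETR_EXTERNAL,cv2.CHAIN_APPROX_NONE)[0],key=cv2.contourArea)
    return c
E
python3 - <<'E'
from h import *
np.set_printoptions(precision=4,suppress=True)
a=cv2.imread("pics/top0.png").astype(int); g=a.mean(2)
w=((g>180)*255).astype(np.uint8); d=((g<85)*255).astype(np.uint8)
print("bg",np.median(g[220:240,280:360]))
c=rect(w,170,175,250,220); r=cv2.minAreaRect(c); B=cv2.boxPoints(r); print("laser",r,B)
P=np.array([ray("top",b,.107) for b in B]);print(P[:,:2])
for nm,bx in dict(cam=(290,115,330,170),spl=(405,195,445,235),lens=(415,240,445,275),mir=(355,250,395,285),stg=(222,248,240,275),iris=(160,245,190,268)).items():
    c=rect(d,*bx); r=cv2.minAreaRect(c); print(nm,np.round(r[0],1),np.round(r[1],1),round(r[2],1),cv2.contourArea(c)); print(np.array([ray("top",b,.1)[:2] for b in cv2.boxPoints(r)]).round(4).tolist())
s=cv2.imread("pics/side0.png")
f=lambda x0,y0,w,h,k=5:cv2.resize(s[y0:y0+h,x0:x0+w],(w*k,h*k),interpolation=cv2.INTER_CUBIC)
top=np.hstack([f(265,120,45,50),f(350,145,45,50),f(215,132,50,50+15)[:250]])
bot=np.hstack([f(295,250,40,50),f(340,295,40,50),f(378,258,40,50)])
h=max(top.shape[1],bot.shape[1]); pad=lambda i:np.pad(i,((0,0),(0,h-i.shape[1]),(0,0)))
cv2.imwrite("pics/c3.png",np.vstack([pad(top),pad(bot)]));
E
```

```text
bg 158.66666666666666
laser ((210.7945556640625, 196.11256408691406), (57.73863983154297, 19.6649227142334), 4.969740390777588) [[181.182  203.4071]
 [182.8855 183.8161]
 [240.4071 188.818 ]
 [238.7036 208.409 ]]
[[0.5822 0.3197]
 [0.6354 0.3149]
 [0.6191 0.1588]
 [0.566  0.164 ]]
cam [307.3 143.3] [22.7 37. ] 6.3 611.5
[[0.6952, 0.0123], [0.7968, -0.0006], [0.7888, -0.0628], [0.6872, -0.0496]]
spl [424.2 216.2] [20.2 22.4] 36.9 293.5
[[0.529, -0.3002], [0.5773, -0.3384], [0.5434, -0.3816], [0.4953, -0.3434]]
lens [429.5 257. ] [22. 19.] 90.0 363.5
[[0.4554, -0.3269], [0.4544, -0.3787], [0.3949, -0.3768], [0.3959, -0.3252]]
mir [375.9 267.2] [24.9 16.2] 15.9 323.0
[[0.3889, -0.1665], [0.4308, -0.1796], [0.4112, -0.2441], [0.3694, -0.2309]]
stg [230.7 262.7] [14.8  6.3] 76.0 64.5
[[0.4368, 0.2013], [0.4406, 0.1847], [0.4017, 0.1754], [0.3979, 0.192]]
iris [173.5 257.5] [ 7. 15.] 90.0 50.0
[[0.4459, 0.3635], [0.4451, 0.3228], [0.4262, 0.3229], [0.427, 0.3635]]
```

View pics/c3.png

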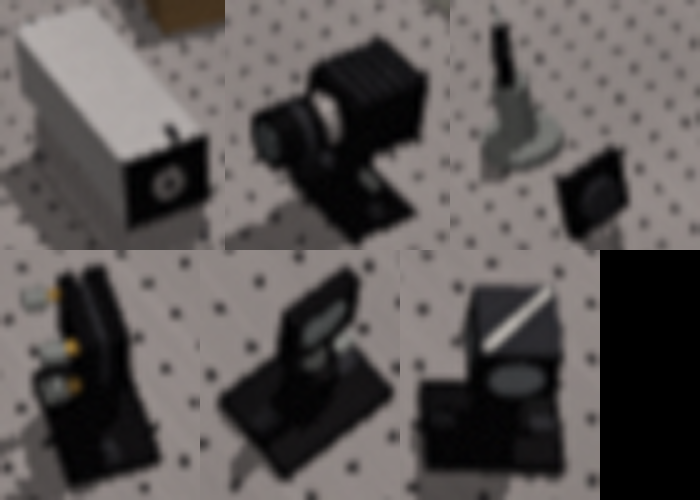

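```bash
cat >> h.py <<'E'
def grid(specs,name,k=8,gamma=.45):
    T=[]
    for im,x0,y0,w,h in specs:
        c=cv2.resize(im[y0:y0+h,x0:x0+w],(w*k,h*k),interpolation=cv2.INTER_CUBIC)
        T.append((255*(np.clip(c,0,255)/255.)**gamma).astype(np.uint8))
    cv2.imwrite(name,np.hstack(T[:len(T)//2]) if 0 else np.vstack([np.hstack(T[:(len(T)+1)//2]),np.hstack(T[(len(T)+1)//2:])]))
def px(u,v,x0,y0,k=8): return np.array([(u+.5)/k-.5+x0,(v+.5)/k-.5+y0])
E
python3 - <<'E'
from h import *
np.set_printoptions(precision=4,suppress=True)
t=cv2.imread("pics/top0.png");s=cv2.imread("pics/side0.png")
grid([(t,358,250,32,35),(t,413,240,32,35),(t,222,245,32,35),(s,294,250,32,38),(s,343,295,32,38),(s,233,156,32,38)],"pics/c4.png")
g=t.mean(2)
# laser top edges
T,Bt=[],[]
for c in range(188,236):
    col=g[:,c]
    for r in range(178,195):
        if col[r]<180<=col[r+1]: T.append((c,r+(180-col[r])/(col[r+1]-col[r])));break
    for r in range(215,198,-1):
        if col[r]<175<=col[r-1]: Bt.append((c,r-(175-col[r])/(col[r-1]-col[r])));break
for E in(T,Bt):
    W=np.array([ray("top",p,.107)[:2] for p in E]); f=np.polyfit(W[:,1],W[:,0],1); print("x = %.4f*y+%.4f"%tuple(f),np.std(W[:,0]-np.polyval(f,W[:,1])),len(E))
print("window side",ray("side",px(168,183,265,120,5),.08))
print("cam lens side",ray("side",px(268-225,140,350,145,5),.08))
# barrel edges rows 152..160
for r in range(150,164):
    row=g[r]; k=[c for c in range(290,325) if row[c]<100]
    if k:
        l,rr=k[0],k[-1]; l-=(100-row[l])/(row[l-1]-row[l]); rr+=(100-row[rr])/(row[rr+1]-row[rr]); print(r,round(l,2),round(rr,2),ray("top",((l+rr)/2,r),.08)[:2], round((rr-l)/421*1.14*1000,1))
# splitter line
for n,im,b in(("top",t,(425,200,442,228)),("side",s,(390,262,412,282))):
    gg=im.mean(2); m=np.zeros(gg.shape,bool); m[b[1]:b[3],b[0]:b[2]]=(gg>115)[b[1]:b[3],b[0]:b[2]]
    n_,L,_,_=cv2.connectedComponentsWithStats(m.astype(np.uint8)); 
    for i in range(1,n_):
        q=np.argwhere(L==i)[:,::-1].astype(np.float32)
        if len(q)<12: continue
        wt=q; vx,vy,x0,y0=cv2.fitLine(q,cv2.DIST_L2,0,.01,.01).ravel()
        p=(q-[x0,y0])@[vx,vy]; mid=np.array([x0,y0])+(p.max()+p.min())/2*np.array([vx,vy])
        A=ray(n,mid-8*np.array([vx,vy]),.1);B=ray(n,mid+8*np.array([vx,vy]),.1)
        print(n,i,len(q),mid,ray(n,mid,.1)[:2],"line deg",np.degrees(np.arctan2(*(B-A)[[1,0]])),np.ptp(p))
E
```

```text
x = 0.0995*y+0.6032 0.0003873447344884622 48
x = 0.1031*y+0.5486 0.00013440890667643004 48
window side [0.5905 0.1538 0.08  ]
cam lens side [ 0.6952 -0.0181  0.08  ]
150 298.9 319.26 [ 0.7267 -0.03  ] 55.1
151 299.49 318.31 [ 0.7239 -0.0295] 51.0
152 299.68 314.52 [ 0.7212 -0.0244] 40.2
153 299.7 313.95 [ 0.7184 -0.0236] 38.6
154 299.55 313.9 [ 0.7156 -0.0232] 38.9
155 299.37 313.91 [ 0.7127 -0.023 ] 39.4
156 299.27 313.74 [ 0.7099 -0.0225] 39.2
157 299.2 313.49 [ 0.7071 -0.022 ] 38.7
158 299.17 313.41 [ 0.7043 -0.0218] 38.6
159 299.04 313.29 [ 0.7015 -0.0214] 38.6
160 299.15 313.2 [ 0.6987 -0.0214] 38.1
161 300.27 312.95 [ 0.6959 -0.0226] 34.3
162 302.84 312.54 [ 0.693  -0.0256] 26.2
top 1 274 [435.3232 213.2215] [ 0.5438 -0.3714] line deg -174.9246031146869 28.712225
side 1 126 [401.4807 267.0815] [ 0.5498 -0.3532] line deg -51.360633216758224 24.618095
```

View pics/c4.png

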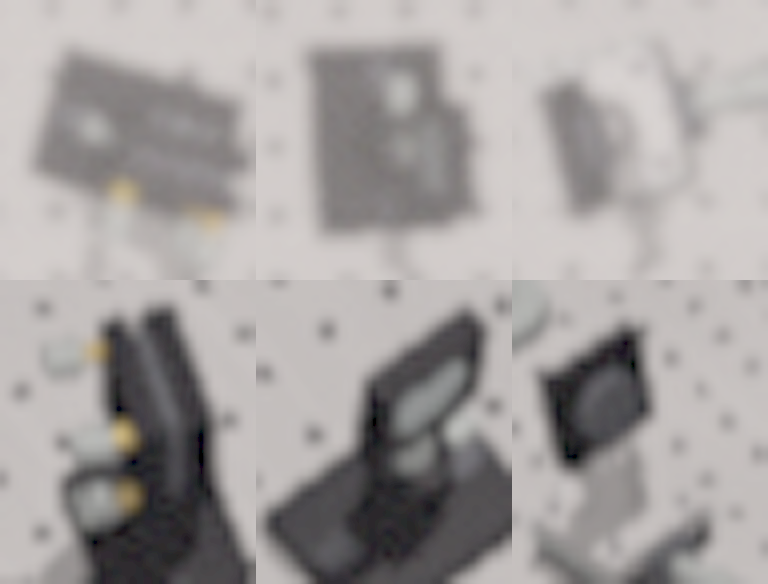

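Run:
```python
from h import *
np.set_printoptions(precision=4,suppress=True)
def W(n,z,x0,y0,k,*pts):
    return np.array([ray(n,px(u,v,x0,y0,k),z)[:2] for u,v in pts])
def sh(l,w):
    d=w[1]-w[0]; print(l,w.tolist() if len(w)<3 else w.round(4).tolist(),"mid",w.mean(0).round(4),"len %.1f ang %.1f"%(1e3*np.hypot(*d),np.degrees(np.arctan2(d[1],d[0]))))
sh("laser front top edge",W("top",.107,175,115,5,(343,370),(333,475)))
sh("laser front low edge",W("top",.05,175,115,5,(355,372),(346,480)))
sh("laser side top front edge",W("side",.107,265,120,5,(122,165),(208,140)))
sh("spl line top",W("top",.1,355,200,5,(380,28),(395,114)))
sh("spl line side",W("side",.1,378,258,5,(87,100),(151,40)))
sh("spl base top y-edge",W("top",.01,355,200,5,(275,95),(340,8)))
sh("spl base top x-edge",W("top",.01,355,200,5,(275,95),(345,140)))
sh("lens top plate R edge",W("top",.1,413,240,8,(465-256,100),(472-256,212)))
sh("lens base L edge",W("top",.01,413,240,8,(312-256,50),(325-256,234)))
sh("lens base T edge",W("top",.01,413,240,8,(312-256,50),(440-256,46)))
sh("lens side top edge",W("side",.1,343,295,8,(470-256,30),(370-256,98)))
sh("lens side glass",W("side",.08,343,295,8,(174,117),(174,117.1)))
sh("mir base L edge",W("top",.01,358,250,8,(35,167),(68,48)))
sh("mir base T edge",W("top",.01,358,250,8,(68,48),(240,98)))
sh("mir side plates",W("side",.103,294,250,8,(108,42),(178,30),(208,145),(130,150)))
sh("stg top face",W("top",.103,222,245,8,(543-512,92),(575-512,214)))
sh("stg side face top",W("side",.103,233,156,8,(30,95),(128,48)))
sh("stg side face ctr",W("side",.08,233,156,8,(88,117),(88,117.1)))
```

```text
laser front top edge [[0.6195998846162233, 0.15121379968656423], [0.5626232666747935, 0.1572461795131668]] mid [0.5911 0.1542] len 57.3 ang 174.0
laser front low edge [[0.6228057696667331, 0.15261752186456998], [0.5612719659502262, 0.1584155972334433]] mid [0.592  0.1555] len 61.8 ang 174.6
laser side top front edge [[0.5599325724790221, 0.15694682876222743], [0.6170345090060584, 0.1462398994260128]] mid [0.5885 0.1516] len 58.1 ang -10.6
spl line top [[0.565913876976606, -0.35916863170061797], [0.5188331382408056, -0.3659272122003334]] mid [ 0.5424 -0.3625] len 47.6 ang -171.8
spl line side [[0.5172637527881973, -0.36555890344526726], [0.5648628883940012, -0.3589723384325551]] mid [ 0.5411 -0.3623] len 48.1 ang 7.9
spl base top y-edge [[0.5303434322423409, -0.3231681602225821], [0.5809222760164109, -0.36297465489649133]] mid [ 0.5556 -0.3431] len 64.4 ang -38.2
spl base top x-edge [[0.5303434322423409, -0.3231681602225821], [0.5031968748353037, -0.3636107685194943]] mid [ 0.5168 -0.3434] len 48.7 ang -123.9
lens top plate R edge [[0.43803839327304905, -0.3772914800479707], [0.400151
[... 819 characters left out ...]
 T edge [[0.4243717135619151, -0.19244261105683894], [0.40504571477352314, -0.255000564962169]] mid [ 0.4147 -0.2237] len 65.5 ang -107.2
mir side plates [[0.3878, -0.1944], [0.4075, -0.2032], [0.3907, -0.2424], [0.3711, -0.2303]] mid [ 0.3893 -0.2176] len 21.6 ang -24.0
stg top face [[0.4376782542167733, 0.2018133763881322], [0.39646331504058474, 0.19137458896947468]] mid [0.4171 0.1966] len 42.5 ang -165.8
stg side face top [[0.39730187707980397, 0.19436698614288228], [0.43988111014767944, 0.19691188694827644]] mid [0.4186 0.1956] len 42.7 ang 3.4
stg side face ctr [[0.41854827963104935, 0.19581143914072485], [0.4185211543426829, 0.19576016642953709]] mid [0.4185 0.1958] len 0.1 ang -117.9
```

```bash
cat >> h.py <<'E'
from scipy.spatial.transform import Rotation as Ro
def plan(*goals):
    """goals (x,y,z,psi_deg of tool y) from the pose now; prints mm shift & rotvec in tool axes"""
    o=sensors.get_obs();w,x,y,z=o["eef_rot"];R=Ro.from_quat([x,y,z,w]);p=o["eef_pos"]
    ty=R.as_matrix()[:,1]; print("t%.1f pos"%o["time_s"],p.round(4),"psi %.2f"%np.degrees(np.arctan2(ty[1],ty[0])),"F",o["wrist_force"].round(1),"open %.1fmm grip %.0f"%(o["opening"]*85,o["grasp_force"]))
    for X,Y,Z,ps in goals:
        a=np.radians(ps);yy=np.array([np.cos(a),np.sin(a),0]);zz=np.array([0,0,-1.])
        T=np.c_[np.cross(yy,zz),yy,zz];D=R.inv()*Ro.from_matrix(T)
        print((R.inv().apply(np.array([X,Y,Z])-p)*1e3).round(1),D.as_rotvec().round(3))
E
python3 - <<'E'
from h import *
plan((.40,0,.23,60),(.5418,-.3624,.21,52.8))
E
```

```text
t0.1 pos [0.1881 0.5428 0.2305] psi 70.88 F [0.4 0.2 0.2] open 85.3mm grip 0
[-378.  -443.5    1. ] [-0.002 -0.     0.19 ]
[-630.7 -739.4   21.4] [-0.002 -0.     0.315]
```

Emit:
carry_out(
  deltas="-30 -35 1 0 0 0.02 0; -85 -100 3 0 0 0.05 0; -140 -164 5 0 0 0.08 0; -195 -229 7 0 0 0.1 0; -250 -293 9 0 0 0.13 0; -305 -358 11 0 0 0.16 0; -360 -422 13 0 0 0.19 0; -415 -487 15 0 0 0.22 0; -470 -551 17 0 0 0.25 0; -525 -616 19 0 0 0.28 0; -580 -680 21 0 0 0.3 0; -620 -727 21 0 0 0.315 0",
)

```text
time_s: 1.6
eef_pos: [0.4554, -0.142, 0.2142]
eef_rot: [-0.0, 0.319, 0.948, 0.0]
wrist_force: [1.1, 0.6, -0.0]
opening: 1.001
grasp_force: 0.0
```

Run:
```python
from h import *
plan((.5418,-.3624,.21,52.8),(.5418,-.3624,.06,52.8))
```

```text
t1.6 pos [ 0.4554 -0.142   0.2142] psi 52.75 F [ 1.1  0.6 -0. ] open 85.1mm grip 0
[-202.2 -123.1    4.1] [ 0.    -0.    -0.001]
[-202.2 -123.2  154.1] [ 0.    -0.    -0.001]
```

Emit:
carry_out(
  deltas="-50 -30 2 0 0 0 0; -100 -60 3 0 0 0 0; -150 -90 4 0 0 0 0; -190 -115 4 0 0 0 0; -202 -123 4 0 0 0 0; -202 -123 4 0 0 0 0; -202 -123 4 0 0 0 0",
)

```text
time_s: 2.48
eef_pos: [0.5415, -0.3583, 0.2102]
eef_rot: [-0.001, 0.318, 0.948, 0.0]
wrist_force: [0.6, -0.1, -0.7]
opening: 1.003
grasp_force: 0.0
```

Run:
```python
from h import *
plan((.5418,-.3624,.13,52.8),(.5418,-.3624,.06,52.8))
```

```text
t2.5 pos [ 0.5415 -0.3583  0.2102] psi 52.88 F [ 0.6 -0.1 -0.7] open 85.2mm grip 0
[-2.8 -3.1 80.2] [ 0.    -0.001  0.001]
[ -2.9  -3.1 150.2] [ 0.    -0.001  0.001]
```

Emit:
carry_out(
  deltas="-3 -3 30 0 0 0 0; -3 -3 65 0 0 0 0; -3 -3 100 0 0 0 0; -3 -3 130 0 0 0 0; -3 -3 145 0 0 0 0; -3 -3 150 0 0 0 0; -3 -3 150 0 0 0 0; -3 -3 150 0 0 0 0.5; -3 -3 150 0 0 0 1; -3 -3 150 0 0 0 1; -3 -3 150 0 0 0 1; -3 -3 150 0 0 0 1",
)

```text
time_s: 3.98
eef_pos: [0.5429, -0.3645, 0.0613]
eef_rot: [0.001, 0.319, 0.948, -0.0]
wrist_force: [1.1, 2.3, 5.2]
opening: 0.463
grasp_force: 61.6
```

Run:
```python
from h import *
plan((.5418,-.3624,.2,52.8),(.5748,-.0078,.2,84.2))
t=vision.camera("top");s=vision.camera("side")
cv2.imwrite("pics/t1.png",t);cv2.imwrite("pics/s1.png",s)
grid([(t,400,190,50,50),(s,370,245,50,50)],"pics/c5.png",k=6,gamma=.6)
```

```text
t4.0 pos [ 0.5429 -0.3645  0.0613] psi 52.83 F [1.1 2.3 5.2] open 39.4mm grip 62
[   2.     1.  -138.7] [-0.     0.002  0.001]
[ 189.9  303.5 -139. ] [-0.     0.001 -0.548]
```

Emit:
carry_out(
  deltas="0 0 -25 0 0 0 1; 0 0 -70 0 0 0 1; 0 0 -115 0 0 0 1; 10 16 -138 0 0 -0.05 1; 35 56 -139 0 0 -0.13 1; 65 104 -139 0 0 -0.21 1; 95 152 -139 0 0 -0.29 1; 125 200 -139 0 0 -0.37 1; 155 248 -139 0 0 -0.46 1; 178 285 -139 0 0 -0.53 1; 190 303 -139 0 0 -0.548 1; 190 303 -139 0 0 -0.548 1",
)

```text
time_s: 5.58
eef_pos: [0.573, -0.0061, 0.198]
eef_rot: [-0.001, 0.049, 0.999, 0.0]
wrist_force: [0.8, -0.8, -3.9]
opening: 0.466
grasp_force: 61.8
```

Run:
```python
from h import *
plan((.5748,-.0078,.2,84.2),(.5748,-.0078,.0625,84.2))
```

```text
t5.6 pos [ 0.573  -0.0061  0.198 ] psi 84.39 F [ 0.8 -0.8 -3.9] open 39.6mm grip 62
[-2.  -1.5 -2. ] [ 0.    -0.003  0.003]
[ -2.3  -1.6 135.5] [ 0.    -0.003  0.003]
```

Emit:
carry_out(
  deltas="-2 -1.5 30 0 0 0 1; -2 -1.5 70 0 -0.003 0.003 1; -2 -1.5 105 0 -0.003 0.003 1; -2 -1.5 125 0 -0.003 0.003 1; -2 -1.5 133 0 -0.003 0.003 1; -2 -1.5 135.5 0 -0.003 0.003 1; -2 -1.5 136.5 0 -0.003 0.003 1; -2 -1.5 136.5 0 -0.003 0.003 1; -2 -1.5 136.5 0 -0.003 0.003 1",
)

```text
time_s: 6.7
eef_pos: [0.5763, -0.0097, 0.0636]
eef_rot: [0.002, 0.052, 0.999, -0.0]
wrist_force: [-0.1, -0.2, -4.5]
opening: 0.46
grasp_force: 61.6
```

Run:
```python
from h import *
plan((.5748,-.0078,.061,84.2),(.5748,-.0078,.061,-5.8),(.5748,-.0078,.061,174.2))
print(sensors.get_obs()["q"])
```

```text
t6.7 pos [ 0.5763 -0.0097  0.0636] psi 84.06 F [-0.1 -0.2 -4.5] open 39.1mm grip 62
[1.7 1.7 2.6] [-0.     0.004 -0.002]
[1.7 1.7 2.6] [0.003 0.003 1.568]
[1.7 1.7 2.6] [-0.003  0.003 -1.573]
[-2.22760796e-01  3.85508312e-01  1.72295799e+00  3.76154073e-04
  1.02892405e+00 -1.69013141e+00]
```

Run:
```python
from h import *
for i in range(5):
    vision.camera("top"); o=sensors.get_obs(); print((o["eef_pos"]*1e3).round(2),o["wrist_force"].round(2))
```

```text
[576.24  -9.63  63.49] [-0.5  -0.44 -4.  ]
[576.14  -9.63  63.34] [ 0.23 -0.78 -3.75]
[576.02  -9.58  63.21] [ 0.44 -0.48 -4.22]
[576.02  -9.6   63.13] [ 0.13 -0.22 -4.02]
[575.92  -9.58  63.03] [ 0.56  0.22 -4.39]
```

Emit:
carry_out(
  deltas="1 1.6 0.5 0 0 0 1; 1 1.6 1 0 0.002 0 1; 1 1.6 1.5 0 0.002 0 1; 1 1.6 1.8 0 0.002 0 1; 1 1.6 1.8 0 0.002 0 1; 1 1.6 1.8 0 0.002 0 1; 1 1.6 1.8 0 0.002 0 1; 1 1.6 1.8 0 0.002 0 1",
)

```text
time_s: 7.95
eef_pos: [0.5751, -0.0079, 0.0613]
eef_rot: [0.001, 0.052, 0.999, -0.0]
wrist_force: [-1.6, 0.6, 0.3]
opening: 0.461
grasp_force: 62.2
```

Run:
```python
from h import *
for i in range(2):
    vision.camera("top"); plan((.5748,-.0078,.061,84.2))
```

```text
t8.0 pos [ 0.5751 -0.0079  0.0613] psi 84.05 F [-1.5  1.9  1.3] open 38.9mm grip 62
[0.3 0.1 0.3] [ 0.     0.001 -0.003]
t8.1 pos [ 0.5751 -0.0079  0.0613] psi 84.06 F [-2.4  1.5  1.8] open 39.0mm grip 62
[0.3 0.  0.3] [ 0.     0.001 -0.003]
```

Emit:
carry_out(
  deltas="0 0 0 0 0 0 0.3; 0 0 0 0 0 0 0; 0 0 0 0 0 0 0; 0 0 0 0 0 0 0; 0 0 -1 0 0 0.15 0; 0 0 -1 0 0 0.33 0; 0 0 -1 0 0 0.51 0; 0 0 -1 0 0 0.69 0; 0 0 -1 0 0 0.87 0; 0 0 -1 0 0 1.05 0; 0 0 -1 0 0 1.23 0; 0 0 -1 0 0 1.4 0",
)

```text
time_s: 9.55
eef_pos: [0.5751, -0.0079, 0.0621]
eef_rot: [0.0, 0.685, 0.728, 0.0]
wrist_force: [0.5, -1.0, -0.3]
opening: 1.001
grasp_force: 0.0
```

Run:
```python
from h import *
vision.camera("top"); plan((.5748,-.0078,.061,-5.8))
```

```text
t9.6 pos [ 0.5751 -0.0079  0.0621] psi 3.13 F [-0.5 -0.4  0.5] open 84.9mm grip 0
[ 0.1 -0.3  1.1] [0.001 0.    0.156]
```

Settle at the turned pose, then grip to centre the second axis, then open and rise.

Emit:
carry_out(
  deltas="0 -0.3 0.5 0 0 0.1 0; 0 -0.3 0.5 0 0 0.156 0; 0 -0.3 0.5 0 0 0.156 0; 0 -0.3 0.5 0 0 0.156 0; 0 -0.3 0.5 0 0 0.156 0.4; 0 -0.3 0.5 0 0 0.156 0.5; 0 -0.3 0.5 0 0 0.156 0.6; 0 -0.3 0.5 0 0 0.156 1; 0 -0.3 0.5 0 0 0.156 1; 0 -0.3 0.5 0 0 0.156 1",
)

```text
time_s: 10.85
eef_pos: [0.5745, -0.0079, 0.0616]
eef_rot: [0.0, 0.738, 0.675, 0.0]
wrist_force: [-4.0, -0.0, 2.9]
opening: 0.455
grasp_force: 61.3
```

Run:
```python
from h import *
vision.camera("top"); plan((.5748,-.0078,.061,-5.8))
```

```text
t10.9 pos [ 0.5745 -0.0079  0.0616] psi -5.09 F [-3.   0.3  3.6] open 39.3mm grip 61
[0.1 0.3 0.6] [ 0.    -0.     0.012]
```

Emit:
carry_out(
  deltas="0 0.2 0 0 0 0.014 1; 0 0.2 0 0 0 0.014 1; 0 0.2 0 0 0 0.014 1; 0 0.2 0 0 0 0.014 1; 0 0.2 0 0 0 0.014 0.4; 0 0.2 0 0 0 0.014 0; 0 0.2 0 0 0 0.014 0; 0 0.2 0 0 0 0.014 0; 0 0 -30 0 0 0.014 0; 0 0 -75 0 0 0.014 0; 0 0 -120 0 0 0.014 0; 0 0 -140 0 0 0.014 0",
)

```text
time_s: 12.4
eef_pos: [0.5761, -0.0082, 0.205]
eef_rot: [0.002, 0.743, 0.67, 0.002]
wrist_force: [0.2, 0.6, 0.3]
opening: 1.004
grasp_force: 0.0
```

Run:
```python
from h import *
plan((.417,-.3735,.2,2),(.417,-.3735,.06,2))
```

```text
t12.4 pos [ 0.5761 -0.0082  0.205 ] psi -5.90 F [0.2 0.6 0.3] open 85.3mm grip 0
[-379.7 -120.7    4.5] [ 0.006  0.001 -0.138]
[-379.6 -121.5  144.5] [ 0.006  0.001 -0.138]
```

Emit:
carry_out(
  deltas="-30 -10 3 0 0 0 0; -85 -27 4 0 0 -0.03 0; -140 -45 4 0 0 -0.06 0; -195 -62 4 0 0 -0.08 0; -250 -80 4 0 0 -0.1 0; -305 -97 4 0 0 -0.12 0; -350 -112 4 0.006 0 -0.138 0; -375 -119 4 0.006 0 -0.138 0; -380 -121 4 0.006 0 -0.138 0; -380 -121 4 0.006 0 -0.138 0; -380 -121 4 0.006 0 -0.138 0",
)

```text
time_s: 13.78
eef_pos: [0.4157, -0.3723, 0.1974]
eef_rot: [-0.002, 0.694, 0.72, -0.002]
wrist_force: [-0.0, 0.3, -0.7]
opening: 1.0
grasp_force: 0.0
```

Run:
```python
from h import *
plan((.417,-.3735,.2,2),(.417,-.3735,.06,2))
```

```text
t13.8 pos [ 0.4157 -0.3723  0.1974] psi 2.08 F [-0.   0.3 -0.7] open 85.0mm grip 0
[-1.2  1.2 -2.6] [-0.005 -0.001  0.001]
[ -1.3   1.9 137.4] [-0.005 -0.001  0.001]
```

Emit:
carry_out(
  deltas="-1 1 25 -0.005 0 0 0; -1 1 60 -0.005 0 0 0; -1 1 95 -0.005 0 0 0; -1 1 120 -0.005 0 0 0; -1 1 133 -0.005 0 0 0; -1 1 137 -0.005 0 0 0; -1 1 137 -0.005 0 0 0; -1 1 137 -0.005 0 0 0; -1 1 137 -0.005 0 0 0.5; -1 1 137 -0.005 0 0 1; -1 1 137 -0.005 0 0 1; -1 1 137 -0.005 0 0 1",
)

```text
time_s: 15.28
eef_pos: [0.4159, -0.3748, 0.0609]
eef_rot: [0.0, 0.695, 0.719, 0.0]
wrist_force: [1.0, 0.2, 2.8]
opening: 0.459
grasp_force: 61.1
```

Run:
```python
from h import *
vision.camera("top");plan((.417,-.3735,.2,2),(.5841,.0844,.2,-5.8))
```

```text
t15.3 pos [ 0.4159 -0.3748  0.0609] psi 2.01 F [ 2.  -0.1  2.9] open 39.2mm grip 61
[   1.2    1.3 -139.1] [0.001 0.    0.   ]
[ 452.9  184.3 -139.2] [0.001 0.    0.136]
```

Emit:
carry_out(
  deltas="0 0 -25 0 0 0 1; 0 0 -70 0 0 0 1; 10 4 -115 0 0 0 1; 40 16 -145 0 0 0.01 1; 90 37 -149 0 0 0.03 1; 140 57 -149 0 0 0.05 1; 190 77 -149 0 0 0.07 1; 240 98 -149 0 0 0.09 1; 290 118 -149 0 0 0.11 1; 340 138 -149 0 0 0.136 1; 390 159 -149 0 0 0.136 1; 425 173 -149 0 0 0.136 1",
)

```text
time_s: 16.82
eef_pos: [0.5731, 0.0587, 0.2084]
eef_rot: [-0.001, 0.741, 0.671, -0.001]
wrist_force: [-0.3, -0.1, -3.9]
opening: 0.462
grasp_force: 61.4
```

Emit:
carry_out(
  deltas="12 5 0 0 0 0 1; 24 10 5 0 0 0 1; 28 11 10 0 0 0 1; 28 11 10 0 0 0 1; 28 11 10 0 0 0 1; 28 11 10 0 0 0 1; 28 11 10 0 0 0 1",
)

```text
time_s: 17.7
eef_pos: [0.5874, 0.0827, 0.1999]
eef_rot: [0.0, 0.742, 0.67, 0.0]
wrist_force: [-1.0, 0.1, -2.2]
opening: 0.458
grasp_force: 61.4
```

Run:
```python
from h import *
t=vision.camera("top");s=vision.camera("side")
cv2.imwrite("pics/t2.png",t);cv2.imwrite("pics/s2.png",s)
plan((.5841,.0844,.2,-5.8),(.5841,.0844,.065,-5.8))
for n,P in(("top",(.5841,.0844,.24)),("side",(.5841,.0844,.24)),("top",(.5748,-.0078,.1)),("side",(.5748,-.0078,.1))): print(n,proj(n,P).round(1))
grid([(t,250,170,80,60),(s,265,95,80,60)],"pics/c6.png",k=8,gamma=.6)
```

```text
t17.8 pos [0.5873 0.0829 0.1998] psi -5.80 F [-0.5  0.6 -3.2] open 38.9mm grip 61
[ 1.1 -3.4 -0.2] [ 0. -0.  0.]
[  1.1  -3.4 134.8] [ 0. -0.  0.]
top [263.2 198.7]
side [307.4 125.2]
top [302.  204.2]
side [324.2 181.8]
```

```bash
python3 -c "
import cv2;a=cv2.imread('pics/c6.png');print(a.shape);cv2.imwrite('pics/c6.png',cv2.resize(a,(400,600)) if 0 else a[:, :][:600*2:1] if a.shape[0]<=600 else cv2.resize(a,None,fx=600/a.shape[0],fy=600/a.shape[0]))"
```

```text
(960, 640, 3)
```

View pics/c6.png

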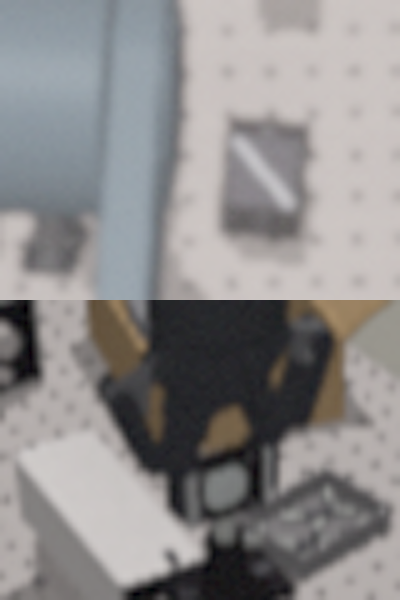

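Run:
```python
from h import *
print(ray("side",px(225,187,265,95,5),.219),proj("side",(.587,.083,.219)))
```

```text
[0.58709411 0.07903882 0.219     ] [308.7736798  131.33116658]
```

Emit:
carry_out(
  deltas="0 -3.4 25 0 0 0 1; 0 -3.4 60 0 0 0 1; 0 -3.4 95 0 0 0 1; 0 -3.4 118 0 0 0 1; 0 -3.4 130 0 0 0 1; 0 -3.4 136 0 0 0 1; 0 -3.4 138 0 0 0 1; 0 -3.4 138 0 0 0 1; 0 -3.4 138 0 0 0 1; 0 -3.4 138 0 0 0 1; 0 -3.4 138 0 0 0 1; 0 -3.4 138 0 0 0 1",
)

```text
time_s: 19.3
eef_pos: [0.584, 0.0835, 0.0616]
eef_rot: [-0.0, 0.742, 0.671, 0.0]
wrist_force: [0.2, -0.1, -4.0]
opening: 0.455
grasp_force: 61.3
```

Run:
```python
from h import *
vision.camera("top");vision.camera("top");plan((.5840,.0833,.061,-5.8))
```

```text
t19.4 pos [0.5839 0.0835 0.0616] psi -5.79 F [ 0.1 -0.7 -2.5] open 38.9mm grip 61
[-0.2  0.1  0.6] [-0. -0.  0.]
```

Emit:
carry_out(
  deltas="0 0 0.5 0 0 0 1; 0 0 0.9 0 0 0 1; 0 0 0.9 0 0 0 1; 0 0 0.9 0 0 0 0.4; 0 0 0.9 0 0 0 0; 0 0 0.9 0 0 0 0; 0 0 0.9 0 0 0 0; 0 0 -30 0 0 0 0; 0 0 -80 0 0 0 0; 0 0 -130 0 0 0 0; 0 0 -140 0 0 0 0",
)

```text
time_s: 20.78
eef_pos: [0.5864, 0.0833, 0.2063]
eef_rot: [0.003, 0.742, 0.671, 0.003]
wrist_force: [-0.4, -0.2, 0.1]
opening: 1.0
grasp_force: 0.0
```

Run:
```python
from h import *
a=np.radians(102); d=-.006*np.array([np.cos(a),np.sin(a)]); x,y=.4178+d[0],.1962+d[1]; print(x,y)
plan((x,y,.2,12),(x,y,.06,12))
```

```text
0.41904747014490656 0.1903311143955972
t20.8 pos [0.5864 0.0833 0.2063] psi -5.78 F [-0.4 -0.2  0.1] open 85.0mm grip 0
[  89.6 -177.3    4.9] [ 0.008  0.001 -0.31 ]
[  89.5 -178.4  144.9] [ 0.008  0.001 -0.31 ]
```

Emit:
carry_out(
  deltas="10 -20 2 0 0 -0.03 0; 30 -60 4 0 0 -0.1 0; 52 -105 4 0 0 -0.18 0; 75 -150 4 0 0 -0.26 0; 87 -173 4 0.008 0 -0.31 0; 89.5 -178 4 0.008 0 -0.31 0; 89.5 -178 4 0.008 0 -0.31 0; 89.5 -178 4 0.008 0 -0.31 0; 89.5 -178 4 0.008 0 -0.31 0",
)

```text
time_s: 21.9
eef_pos: [0.4166, 0.1899, 0.1975]
eef_rot: [-0.003, 0.63, 0.777, -0.003]
wrist_force: [0.2, -0.6, 0.4]
opening: 0.999
grasp_force: 0.0
```

Run:
```python
from h import *
x,y=.419,.1903
plan((x,y,.2,12),(x,y,.06,12))
t=vision.camera("top");s=vision.camera("side");cv2.imwrite("pics/t3.png",t);cv2.imwrite("pics/s3.png",s)
for P in((.4178,.1962,.103),(.5841,.0844,.1),(.5748,-.0078,.1)): print(proj("top",P),proj("side",P))
cv2.imwrite("pics/c7.png",np.vstack([cv2.resize(t[165:235,215:335],None,fx=4,fy=4,interpolation=2),cv2.resize(s[125:205,215:335],None,fx=4,fy=4,interpolation=2)]))
```

```text
t21.9 pos [0.4166 0.1899 0.1975] psi 11.90 F [ 0.2 -0.6  0.4] open 84.9mm grip 0
[-0.1  2.4 -2.5] [-0.008 -0.001 -0.002]
[ -0.2   3.5 137.5] [-0.008 -0.001 -0.002]
[227.57921689 263.40790672] [242.16398271 164.4785765 ]
[268.19031626 201.34353459] [308.75784843 163.7260904 ]
[302.00691787 204.16486218] [324.17229044 181.83991894]
```

View pics/c7.png

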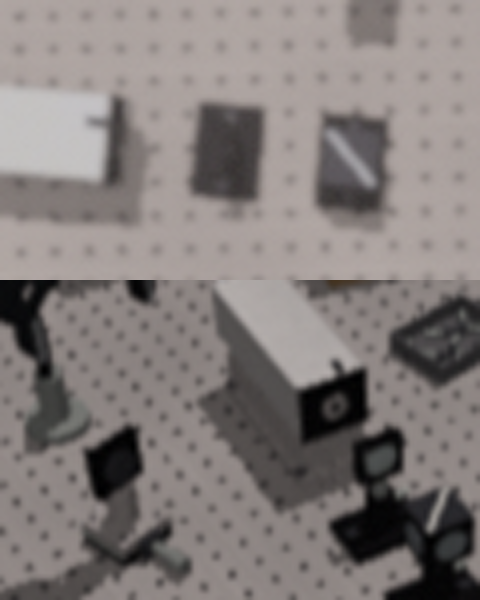

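Emit:
carry_out(
  deltas="0 3 25 -0.008 0 0 0; 0 3 60 -0.008 0 0 0; 0 3 95 -0.008 0 0 0; 0 3 120 -0.008 0 0 0; 0 3 133 -0.008 0 0 0; 0 3 137 -0.008 0 0 0; 0 3 137 -0.008 0 0 0; 0 3 137 -0.008 0 0 0; 0 3 137 -0.008 0 0 0.5; 0 3 137 -0.008 0 0 1; 0 3 137 -0.008 0 0 1; 0 3 137 -0.008 0 0 1",
)

```text
time_s: 23.5
eef_pos: [0.418, 0.1911, 0.0612]
eef_rot: [-0.0, 0.629, 0.777, 0.001]
wrist_force: [-1.6, -0.1, 6.6]
opening: 0.527
grasp_force: 61.6
```

Run:
```python
from h import *
print("lens base",ray("top",px(228,150.8,215,165,4),.01))
vision.camera("top");s=np.array([.5637,-.1172])-.006*np.array([.1008,.9949]);print(s)
plan((*s,.2,-5.8),(*s,.061,-5.8))
```

```text
lens base [0.58526272 0.08201841 0.01      ]
[ 0.5630952 -0.1231694]
t23.6 pos [0.418  0.1911 0.0612] psi 11.98 F [-1.3 -0.4  5.5] open 44.7mm grip 62
[-337.3   76.8 -139.3] [ 0.001 -0.002  0.31 ]
[-3.375e+02  7.670e+01 -3.000e-01] [ 0.001 -0.002  0.31 ]
```

Emit:
carry_out(
  deltas="0 0 -25 0 0 0 1; 0 0 -70 0 0 0 1; -10 2 -115 0 0 0.01 1; -35 8 -144 0 0 0.04 1; -75 17 -148 0 0 0.08 1; -120 27 -148 0 0 0.12 1; -165 38 -148 0 0 0.17 1; -210 48 -148 0 0 0.21 1; -255 58 -148 0 0 0.25 1; -300 68 -145 0 0 0.29 1; -327 75 -140 0 0 0.31 1; -337 77 -139 0 0 0.31 1",
)

```text
time_s: 25.05
eef_pos: [0.5626, -0.1241, 0.1977]
eef_rot: [-0.002, 0.742, 0.67, -0.0]
wrist_force: [0.1, 0.4, -2.8]
opening: 0.521
grasp_force: 62.7
```

Emit:
carry_out(
  deltas="0 0 0 0 0 0 1; 0 0 0 0 0 0 1; 0 0 0 0 0 0 1; 0 0 0 0 0 0 1",
)

```text
time_s: 25.55
eef_pos: [0.563, -0.1222, 0.1994]
eef_rot: [-0.0, 0.742, 0.671, 0.001]
wrist_force: [-0.2, 0.1, -3.6]
opening: 0.533
grasp_force: 62.7
```

Run:
```python
from h import *
s=np.array([.5637,-.1172])-.006*np.array([.1008,.9949])
plan((*s,.2,-5.8),(*s,.061,-5.8))
```

```text
t25.6 pos [ 0.563  -0.1222  0.1994] psi -5.73 F [-0.2  0.1 -3.6] open 45.3mm grip 63
[-1.   0.2 -0.6] [ 0.    -0.001  0.001]
[ -1.2   0.2 138.4] [ 0.    -0.001  0.001]
```

Emit:
carry_out(
  deltas="-1 0 25 0 0 0 1; -1 0 60 0 0 0 1; -1 0 95 0 0 0 1; -1 0 118 0 0 0 1; -1 0 130 0 0 0 1; -1 0 136 0 0 0 1; -1 0 138 0 0 0 1; -1 0 138 0 0 0 1; -1 0 138 0 0 0 1; -1 0 138 0 0 0 1; -1 0 138 0 0 0 1; -1 0 138 0 0 0 1",
)

```text
time_s: 27.05
eef_pos: [0.563, -0.1237, 0.0613]
eef_rot: [-0.0, 0.742, 0.671, 0.001]
wrist_force: [-0.6, 0.1, -1.5]
opening: 0.531
grasp_force: 62.6
```

Run:
```python
from h import *
s=np.array([.5637,-.1172])-.006*np.array([.1008,.9949])
vision.camera("top");plan((*s,.061,-5.8))
```

```text
t27.1 pos [ 0.5629 -0.1237  0.0613] psi -5.79 F [-0.4 -0.1 -2.1] open 44.8mm grip 63
[0.5 0.1 0.3] [-0.    -0.001  0.   ]
```

Emit:
carry_out(
  deltas="0.5 0 0.3 0 0 0 1; 0.5 0 0.6 0 0 0 1; 0.5 0 0.6 0 0 0 1; 0.5 0 0.6 0 0 0 0.4; 0.5 0 0.6 0 0 0 0; 0.5 0 0.6 0 0 0 0; 0.5 0 0.6 0 0 0 0; 0 0 -30 0 0 0 0; 0 0 -80 0 0 0 0; 0 0 -130 0 0 0 0; 0 0 -140 0 0 0 0",
)

```text
time_s: 28.48
eef_pos: [0.5651, -0.1248, 0.2056]
eef_rot: [0.003, 0.742, 0.671, 0.002]
wrist_force: [-0.6, -0.1, -0.5]
opening: 1.0
grasp_force: 0.0
```

Run:
```python
from h import *
plan((.3918,-.2178,.2,73),(.3918,-.2178,.06,73))
```

```text
t28.5 pos [ 0.5651 -0.1248  0.2056] psi -5.78 F [-0.6 -0.1 -0.5] open 85.0mm grip 0
[-110.  -163.1    4.6] [ 0.005  0.006 -1.375]
[-109.9 -164.1  144.6] [ 0.005  0.006 -1.375]
```

Emit:
carry_out(
  deltas="-10 -15 2 0 0 -0.12 0; -25 -37 4 0 0 -0.29 0; -40 -60 4 0 0 -0.46 0; -55 -82 4 0 0 -0.63 0; -70 -104 4 0 0 -0.8 0; -82 -122 4 0 0 -0.97 0; -95 -141 4 0 0 -1.14 0; -107 -159 4 0 0 -1.31 0; -110 -163 4 0.005 0.006 -1.375 0; -110 -163 4 0.005 0.006 -1.375 0; -110 -163 4 0.005 0.006 -1.375 0",
)

```text
time_s: 29.85
eef_pos: [0.3896, -0.2166, 0.1966]
eef_rot: [-0.004, 0.148, 0.989, 0.002]
wrist_force: [-0.4, -1.0, -0.9]
opening: 0.992
grasp_force: 0.0
```

Run:
```python
from h import *
plan((.3918,-.2178,.2,73),(.3918,-.2178,.06,73))
t=np.mean([vision.camera("top") for _ in range(2)],0).astype(np.uint8);s=vision.camera("side");cv2.imwrite("pics/t4.png",t);cv2.imwrite("pics/s4.png",s)
cv2.imwrite("pics/c8.png",np.vstack([cv2.resize(t[178:228,235:365],None,fx=6,fy=6,interpolation=2),cv2.resize(s[150:200,290:420],None,fx=6,fy=6,interpolation=2)]))
```

```text
t29.9 pos [ 0.3896 -0.2166  0.1966] psi 72.93 F [-0.4 -1.  -0.9] open 84.3mm grip 0
[-2.4 -0.5 -3.4] [ 0.002 -0.008 -0.001]
[ -3.5  -0.8 136.5] [ 0.002 -0.008 -0.001]
```

View pics/c8.png

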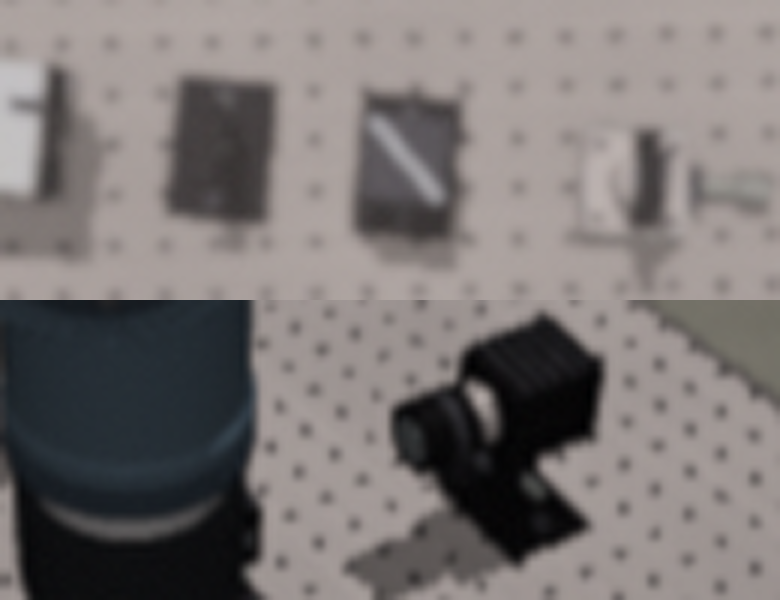

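Run:
```python
from h import *
np.set_printoptions(precision=2,suppress=True)
g=cv2.imread("pics/t4.png").mean(2)
u=np.array([-.1008,-.9949]);C=np.array([.5748,-.0078]);O=np.array([.5907,.154])
def edges(rows,c0,c1,thr,z,ref,nm):
    L=[];Rr=[]
    for r in rows:
        row=g[r]; k=[c for c in range(c0,c1) if row[c]<thr]
        l,e=k[0],k[-1]; l=l-(thr-row[l])/(row[l-1]-row[l]); e=e+(thr-row[e])/(row[e+1]-row[e])
        L.append((ray("top",(l,r),z)[:2]-ref)@u*1e3); Rr.append((ray("top",(e,r),z)[:2]-ref)@u*1e3)
    print(nm,"L",np.array(L),"R",np.array(Rr),"mid",np.mean(L+Rr))
print("lens rows"); edges(range(194,212),255,290,110,.01,O,"lens base")
edges(range(203,213),338,348,120,.103,C,"stage top")
edges(range(192,206),240,247,100,.107,O,"laser front")
print(g[205:208,335:350].round())
# cross-axis: lens base top/bottom, stage plate top/bottom
v=np.array([-.9949,.1008])
def cross(cols,r0,r1,thr,z,ref,nm):
    A=[];B=[]
    for c in cols:
        col=g[:,c];k=[r for r in range(r0,r1) if col[r]<thr]
        a,b=k[0],k[-1];a=a-(thr-col[a])/(col[a-1]-col[a]);b=b+(thr-col[b])/(col[b+1]-col[b])
        A.append((ray("top",(c,a),z)[:2]-ref)@v*1e3);B.append((ray("top",(c,b),z)[:2]-ref)@v*1e3)
    print(nm,np.array(A),np.array(B),np.mean(A+B))
cross(range(267,278),185,220,115,.01,C,"lens")
cross(range(342,345),195,222,110,.103,C,"stage")
```

```text
lens rows
lens base L [48.28 48.4  48.32 48.07 47.9  47.79 47.46 46.34 45.97 47.22 47.71 47.82
 47.78 47.53 47.06 46.17 45.85 46.84] R [95.47 95.67 95.88 96.22 96.38 96.4  96.45 96.73 96.68 96.36 95.85 95.6
 95.65 95.95 96.07 96.05 95.93 96.09] mid 71.72159345336155
stage top L [104.31 104.66 105.1  105.25 105.42 105.51 105.33 104.83 103.28 101.98] R [119.44 119.46 119.18 119.14 119.22 119.14 119.25 119.37 119.32 119.24] mid 111.92121330889422
laser front L [-0.43 -0.67 -1.26 -2.31 -2.46 -1.42 -0.75 -0.66 -0.61 -0.39 -0.34 -0.29
 -0.5  -0.67] R [ 7.04  7.58  8.03  8.75  9.66 10.42 11.14 11.47 11.22 10.38  9.47  9.54
 10.15 10.37] mid 4.373186426576322
[[178. 175. 169. 168. 165. 144. 107.  73.  66.  70.  93. 126. 154. 162.
  152.]
 [177. 169. 162. 164. 163. 142. 106.  75.  65.  71.  93. 130. 156. 164.
  147.]
 [175. 165. 158. 163. 161. 142. 106.  75.  64.  72.  95. 131. 158. 164.
  145.]]
lens [-35.35 -35.41 -35.32 -35.09 -34.83 -34.81 -34.54 -34.53 -34.69 -34.88
 -35.08] [34.05 34.1  34.23 34.38 34.95 36.02 37.64 37.83 36.56 35.26 34.28] 0.21741084602279254
stage [-21.89 -22.17 -21.17] [22.73 22.06 21.11] 0.11306673841233146
```

Emit:
carry_out(
  deltas="-2.5 -0.5 25 0 -0.006 0 0; -2.5 -0.5 60 0 -0.006 0 0; -2.5 -0.5 95 0 -0.006 0 0; -2.5 -0.5 120 0 -0.006 0 0; -2.5 -0.5 133 0 -0.006 0 0; -2.5 -0.5 137 0 -0.006 0 0; -2.5 -0.5 137 0 -0.006 0 0; -2.5 -0.5 137 0 -0.006 0 0; -2.5 -0.5 137 0 -0.006 0 0.5; -2.5 -0.5 137 0 -0.006 0 1; -2.5 -0.5 137 0 -0.006 0 1; -2.5 -0.5 137 0 -0.006 0 1",
)

```text
time_s: 31.5
eef_pos: [0.3911, -0.2177, 0.0605]
eef_rot: [-0.001, 0.148, 0.989, 0.001]
wrist_force: [-0.8, 1.9, 4.0]
opening: 0.531
grasp_force: 60.7
```

Run:
```python
from h import *
vision.camera("top");s=np.array([.4654,.0033])+.0135*np.array([-.9949,.1008]);print(s)
plan((*s,.2,84.2),(*s,.061,84.2))
```

```text
[0.45196885 0.0046608 ]
t31.6 pos [ 0.3911 -0.2177  0.0605] psi 72.99 F [-1.   1.1  5.1] open 44.9mm grip 61
[   7.   230.6 -139.2] [ 0.001 -0.001 -0.196]
[ 6.800e+00  2.304e+02 -2.000e-01] [ 0.001 -0.001 -0.196]
```

Emit:
carry_out(
  deltas="0 0 -25 0 0 0 1; 0 0 -70 0 0 0 1; 0 10 -115 0 0 -0.02 1; 1 35 -139 0 0 -0.05 1; 2 75 -141 0 0 -0.08 1; 4 120 -141 0 0 -0.11 1; 5 165 -141 0 0 -0.15 1; 6 205 -141 0 0 -0.18 1; 7 225 -139 0 0 -0.196 1; 7 230.5 -139 0 0 -0.196 1; 7 230.5 -139 0 0 -0.196 1; 7 230.5 -139 0 0 -0.196 1",
)

```text
time_s: 33.05
eef_pos: [0.4516, 0.0038, 0.1992]
eef_rot: [-0.001, 0.051, 0.999, 0.001]
wrist_force: [0.3, -0.5, -3.2]
opening: 0.531
grasp_force: 62.6
```

Emit:
carry_out(
  deltas="0 0 25 0 0 0 1; 0 0 60 0 0 0 1; 0 0 95 0 0 0 1; 0 0 115 0 0 0 1; 0 0 125 0 0 0 1; 0 0 128 0 0 0 1; 0 0 128 0 0 0 1; 0 0 128 0 0 0 1; 0 0 128 0 0 0 1",
)

```text
time_s: 34.17
eef_pos: [0.4521, 0.0047, 0.0719]
eef_rot: [-0.0, 0.05, 0.999, 0.001]
wrist_force: [-0.8, -0.3, -3.9]
opening: 0.531
grasp_force: 62.5
```

Run:
```python
from h import *
vision.camera("top");s=[.452,.0047]
plan((*s,.0605,84.2))
```

```text
t34.2 pos [0.452  0.0048 0.0718] psi 84.23 F [ 0.3  0.2 -3.2] open 45.0mm grip 62
[ 0.  -0.1 11.3] [ 0.001 -0.     0.001]
```

Emit:
carry_out(
  deltas="0 0 5 0 0 0 1; 0 0 9 0 0 0 1; 0 0 11 0 0 0 1; 0 0 11.5 0 0 0 1; 0 0 11.5 0 0 0 1; 0 0 11.5 0 0 0 1; 0 0 11.5 0 0 0 0.4; 0 0 11.5 0 0 0 0; 0 0 11.5 0 0 0 0; 0 0 11.5 0 0 0 0; 0 0 -20 0 0 0 0; 0 0 -70 0 0 0 0",
)

```text
time_s: 35.72
eef_pos: [0.4501, 0.005, 0.1407]
eef_rot: [-0.003, 0.05, 0.999, 0.001]
wrist_force: [1.3, -0.9, 0.3]
opening: 0.993
grasp_force: 0.0
```

Emit:
carry_out(
  deltas="0 0 -50 0 0 0 0; 0 -40 -65 0 0 0.1 0; 0 -95 -65 0 0 0.2 0; 0 -150 -65 0 0 0.3 0; 0 -205 -65 0 0 0.4 0; 0 -250 -65 0 0 0.4 0; 0 -250 -65 0 0 0.4 0",
)

```text
time_s: 36.6
eef_pos: [0.4261, -0.2469, 0.2058]
eef_rot: [-0.001, 0.25, 0.968, 0.0]
wrist_force: [0.1, 0.3, 0.8]
opening: 1.001
grasp_force: 0.0
```

Run:
```python
from h import *
plan()
t=np.mean([vision.camera("top") for _ in range(3)],0).astype(np.uint8);s=vision.camera("side");cv2.imwrite("pics/t5.png",t);cv2.imwrite("pics/s5.png",s)
cv2.imwrite("pics/c9.png",np.vstack([cv2.resize(t[180:265,235:365],None,fx=4,fy=4,interpolation=2),cv2.resize(s[145:210,280:410],None,fx=4,fy=4,interpolation=2)]))
```

```text
t36.6 pos [ 0.4261 -0.2469  0.2058] psi 61.07 F [0.1 0.3 0.8] open 85.1mm grip 0
```

View pics/c9.png

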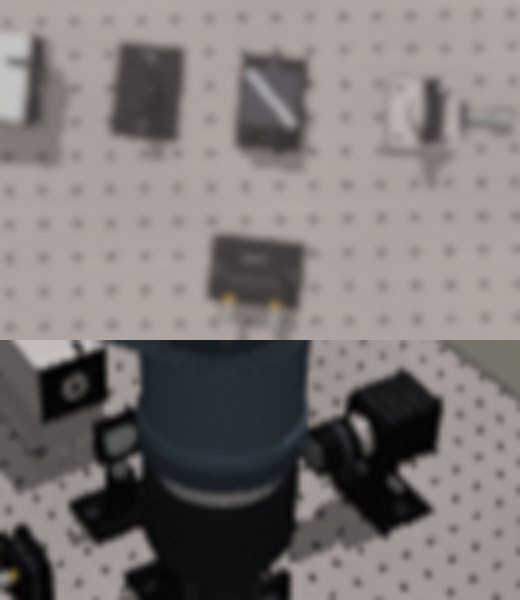

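Run:
```python
from h import *
np.set_printoptions(precision=1,suppress=True)
g=cv2.imread("pics/t5.png").mean(2)
u=np.array([-.1008,-.9949]);v=np.array([-.9949,.1008]);C=np.array([.5748,-.0078])
def cr(seq,a,b,thr,z,axis,horiz):
    """sub-pixel first crossing into dark going a->b"""
    out=[];st=1 if b>a else -1
    for s in seq:
        ln=g[s] if horiz else g[:,s]
        for i in range(a,b,st):
            if ln[i]>thr>=ln[i+st]:
                q=i+st*(ln[i]-thr)/(ln[i]-ln[i+st]); p=(q,s) if horiz else (s,q)
                out.append((ray("top",p,z)[:2]-C)@axis*1e3);break
    return np.array(out)
f=cr(range(290,309),228,250,110,.01,v,False);print("mir base front edge along v (98.5)",f)
L=cr(range(241,252),275,300,110,.01,u,True);R=cr(range(243,252),320,300,110,.01,u,True)
print("mir base L",L,"R",R,"mid",(np.median(L)+np.median(R))/2)
# splitter line, weighted
m=g[196:214,293:313].copy(); w=np.clip(m-115,0,None); yy,xx=np.mgrid[196:214,293:313]
n,lab=cv2.connectedComponents((w>0).astype(np.uint8)); k=lab[204-196,302-293]; q=np.argwhere(lab==k); print("n",len(q))
ws=w[q[:,0],q[:,1]]; P=np.c_[q[:,1]+293,q[:,0]+196]; c=(P*ws[:,None]).sum(0)/ws.sum()
U,S,V=np.linalg.svd((P-c)*np.sqrt(ws)[:,None],full_matrices=False); d=V[0]
A=ray("top",c-7*d,.1)[:2];B=ray("top",c+7*d,.1)[:2];W=ray("top",c,.1)[:2]
print("line centre",c,"off u,v",(W-C)@u*1e3,(W-C)@v*1e3,"ang",np.degrees(np.arctan2(*(B-A)[::-1])),"want",84.2-45)
# camera barrel & laser in this image
b=[]
for r in range(153,161):
    row=g[r];k=[x for x in range(290,325) if row[x]<100];l,e=k[0],k[-1];l-=(100-row[l])/(row[l-1]-row[l]);e+=(100-row[e])/(row[e+1]-row[e]);b.append((ray("top",((l+e)/2,r),.08)[:2]-C)@u*1e3)
print("barrel off u",np.array(b))
```

```text
mir base front edge along v (98.5) [ 99.7  99.5  99.3  99.2  99.4  99.6  99.9 100.1 100.3 100.3 100.3 100.1
 100.  100.2 100.5 100.6 100.7 100.9 101. ]
mir base L [-33.5 -33.7 -33.5 -33.3 -33.1 -33.1 -33.4 -33.4 -33.9 -34.2 -34.2] R [34.4 33.8 33.6 33.6 33.8 33.9 33.9 34.  34. ] mid 0.2127420250248484
n 98
line centre [299.  203.2] off u,v -8.264782217568431 -1.8314272226731392 ang -126.49346764725361 want 39.2
barrel off u [1.2 1.1 1.  0.9 0.7 0.7 0.7 0.9]
```

Run:
```python
from h import *
u=np.array([-.1008,-.9949]);v=np.array([-.9949,.1008]);C=np.array([.5748,-.0078])
for f in("t4","t5"):
    g=cv2.imread(f"pics/{f}.png").mean(2); pts=[]
    for r in range(200,209):   # per row centroid of line near prediction
        x0=302.3+(r-204.2)*.83; c0=int(round(x0)); xs=np.arange(c0-3,c0+4); w=g[r,xs]; w=np.clip(w-w.min()-8,0,None)
        pts.append(((xs*w).sum()/w.sum(),r))
    pts=np.array(pts,float); W=np.array([ray("top",p,.1)[:2] for p in pts])-C
    a=W@u*1e3;b=W@v*1e3; k=np.polyfit(a,b,1); print(f,"line b=%.2f a + %.2f (want 1, 0)"%tuple(k),"ang err deg",np.degrees(np.arctan(k[0]))-45)
    # lid edges: left/right of black region above row 206, line ends
    d=np.array([.64,.77]); prof=[cv2.getRectSubPix(g.astype(np.float32),(1,1),(float(302.3+s*d[0]),float(204.2+s*d[1])))[0,0] for s in np.arange(-15,15.1,1)]
    print(np.round(prof))
    for nm,rng,st in(("L",range(288,300),1),("R",range(318,306,-1),-1)):
        o=[]
        for r in range(198,206):
            for i in rng:
                if g[r,i]>115>=g[r,i+st]: q=i+st*(g[r,i]-115)/(g[r,i]-g[r,i+st]); o.append((ray("top",(q,r),.1)[:2]-C)@u*1e3);break
        print(nm,np.round(o,1))
```

```text
t4 line b=1.02 a + -1.13 (want 1, 0) ang err deg 0.5942750929761047
[163. 158. 151. 135. 116. 110. 125. 144. 151. 151. 154. 155. 156. 156.
 152. 152. 154. 151. 152. 155. 155. 154. 148. 132. 108.  81.  78.  93.
 113. 130. 138.]
L [ -7.8 -20.3 -20.8 -20.9 -20.7 -20.5 -20.4 -20.5]
R [24.4 25.2 26.5 26.6 24.7 23.6 23.4 23.4]
t5 line b=1.02 a + -1.11 (want 1, 0) ang err deg 0.6527929636674799
[164. 160. 153. 136. 117. 111. 127. 146. 153. 152. 155. 157. 157. 158.
 154. 154. 156. 153. 154. 157. 157. 156. 149. 134. 110.  81.  78.  93.
 114. 131. 139.]
L [ -7.7 -20.8 -20.8 -20.6 -20.4 -20.3 -20.4]
R [24.3 25.  26.4 26.4 24.6 23.5 23.2 23.4]
```

Run:
```python
from h import *
u=np.array([-.1008,-.9949]);v=np.array([-.9949,.1008]);O=np.array([.5907,.154])
g=cv2.imread("pics/s3.png").mean(2)
def cen(x,y,r,thr):
    yy,xx=np.mgrid[y-r:y+r+1,x-r:x+r+1]; w=np.clip(g[y-r:y+r+1,x-r:x+r+1]-thr,0,None); print(g[y-r:y+r+1,x-r:x+r+1].astype(int))
    c=((xx*w).sum()/w.sum(),(yy*w).sum()/w.sum()); d=ray("side",c,.08)[:2]-O; print(c,"u,v mm",d@u*1e3,d@v*1e3)
cen(298,156,4,40); cen(310,169,5,60)
```

```text
[[10  4  3  4  9 15 12  7  4]
 [ 3  3  7 16 31 45 36 19  8]
 [ 4  9 24 41 53 66 59 35 12]
 [ 6 20 48 61 57 60 64 45 18]
 [ 6 29 63 63 42 42 60 47 20]
 [ 8 31 63 63 44 46 54 35 13]
 [ 6 25 54 65 57 51 40 20  5]
 [ 6 14 34 50 48 35 19  8  2]
 [ 5  5 13 20 19 11  5  7  8]]
(np.float64(298.06224066390047), np.float64(156.0838174273859)) u,v mm -0.5063205876859744 0.32140405095476965
[[ 54  53  51  43  26  12   6   7   7  11  46]
 [ 25  16  12  10  11  13  18  21  15  10  33]
 [ 11  11  11  18  28  39  47  46  33  12  38]
 [ 12  21  29  43  56  67  71  69  53  21  51]
 [ 16  38  55  68  75  76  76  75  62  26  54]
 [ 17  48  71  77  78  77  75  73  57  24  54]
 [ 16  47  73  78  78  75  73  67  44  16  54]
 [ 10  41  69  77  76  72  67  53  28  14  57]
 [  7  33  61  71  69  60  48  34  22  33  71]
 [  6  20  40  51  48  36  31  43  57  81 104]
 [  9  12  15  21  24  27  49  85 103 124 132]]
(np.float64(311.53288797533406), np.float64(171.26772867420348)) u,v mm 84.26394311977582 -1.6291332251237864
```

Run:
```python
from h import *
u=np.array([-.1008,-.9949]);v=np.array([-.9949,.1008]);O=np.array([.5907,.154])
g=cv2.imread("pics/s3.png").mean(2);m=np.zeros(g.shape,np.uint8);m[165:174,305:315]=(g>45)[165:174,305:315]
m[172:,310:]=0; m[:165]=0; m[:,314:]=0
c=max(cv2.findContours(m,0,1)[0],key=cv2.contourArea); e=cv2.fitEllipse(c); print(e)
for p in(e[0],(309.65,169.8),(310.1,169.4)):
    d=ray("side",p,.08)[:2]-O;print(d@u*1e3,d@v*1e3)
```

```text
((309.5394592285156, 169.3799591064453), (5.139012813568115, 8.294830322265625), 51.925559997558594)
73.60977127651404 -0.5512594302248655
75.47844038800707 0.08896225804089652
74.5523864649103 -1.9912497836984364
```

```bash
python3 -c "
from bench import ctrl; print(ctrl.hand_in())"
```

```text
the job is handed in; nothing more can be done
None
```

I handed the job in after about 37 s of arm time. All four optics stand upright at their places round the laser and camera, within about 1 to 2 mm by the camera images. I never touched the iris, driver or tray, and nothing was knocked over. The lens reads about 71 mm from the laser window instead of 70, and the two arms read equal to about 1.5 mm; I left both as they were, because they are near the measuring error.

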